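# Raise the counterweighted instrument cover

## Task

Open the instrument bay with the green-edged cover: with the fingers, push the cover up gently from beneath its front edge until it tips past its balance point and stays fully open by itself, then come away. Do not take the green edge between the fingers and do not fling the cover up. Leave the orange-edged cover shut, and the cup and the two bottles standing where they are.

Things in the scene. Friction and masses are not known exactly. Their poses are not given: they have to be found in the camera images.
- bay_green: Fixed bay with the green-edged cover: white box 160 mm deep (own x), 170 wide (own y), 135 high, sunk 0 to 20 mm into the work surface; rows of dark ear specula inside. Origin: centre of its underside. Own +x runs from the cover's front edge to the hinge, roughly away from the robot. Place and yaw (to 0.22 rad) vary; the bays may swap sides.
- bay_orange: Fixed bay with the orange-edged cover: white box 160 mm deep (own x), 170 wide (own y), 135 high, sunk 0 to 20 mm into the work surface; a row of steel probes inside. Origin: centre of its underside. Own +x runs from the cover's front edge to the hinge, roughly away from the robot. Place and yaw (to 0.22 rad) vary; the bays may swap sides.
- green_edge (a point): Centre of the green bar, the cover's front edge: 160 mm long (own y), 20 deep (own x, to the hinge), 14 thick (own z); turns with the cover, 195 mm from the hinge line. Shut: underside level with the bay's rim, 115 to 135 mm above the work surface, front face 120 mm before the bay's centre; overhangs the bay's front wall by 40 mm, free space below. Behind it: clear sheet 5 mm thick, 155 wide.
- green_hinge (a point): Middle of the green cover's level hinge line, at the back of its bay, 145 mm above the bay's underside, fixed to the bay. Own +y lies along the hinge; own +x points away from the cover's front edge.
- cover_green (a joint): Angle of the green-edged cover, rad: 0 shut (level), grows as the edge swings up and back, 1.8 fully open on its stop, leaning back. Weighs about 0.6 kg with its counterweight (steel bar behind and above the hinge). Below about 0.9 it falls shut; beyond, it falls open by itself, damped (about 2 s), and stays. 1 to 2 N up at the edge raises it; no catch.
- orange_edge (a point): Centre of the orange bar, the cover's front edge: 160 mm long (own y), 20 deep (own x, to the hinge), 14 thick (own z); turns with the cover, 195 mm from the hinge line. Shut: underside level with the bay's rim, 115 to 135 mm above the work surface, front face 120 mm before the bay's centre; overhangs the bay's front wall by 40 mm, free space below. Behind it: clear sheet 5 mm thick, 155 wide.
- cover_orange (a joint): Angle of the orange-edged cover, rad: 0 shut (level), grows as the edge swings up and back, 1.8 fully open on its stop, leaning back. Built like the green one; it is to stay at 0.
- cup: White open cup, loose, 64 mm across the rim, 75 mm high, standing between robot and bays. Origin at the centre of its underside.
- drops: Brown glass bottle with white cap, loose, 48 mm across, 95 mm high, standing beside one bay. Origin at the centre of its underside.
- lotion: White plastic bottle with green cap, loose, 52 mm across, 135 mm high, standing beside the other bay. Origin at the centre of its underside.
Not all that is in view belongs to the job. Leave any red look-alike of the cup alone. What is shaped like the drops but red is not meant.

How it is judged:
By the outcome, as a careful person would: the job done as asked, in the order asked, and still so for the second after the job is handed in, with the robot touching nothing.
It also fails if it takes over 35 s, if anything falls off the work surface, if the arm or the gripper's body presses on something with over 40 N, if the wrist force passes 120 N, or if a joint passes its speed limit or range.

## Robot

A 6-joint arm with a two-finger parallel gripper is mounted at the origin on the work surface. World frame = base frame: x ahead of the robot, y to its left, z up, the work surface at z = 0. Lengths are in m, angles in rad, forces in N, time in s.
With the tool pointing down it reaches from about 0.35 to 0.775 m from the base axis. Payload 5.5 kg.
Tool frame: the origin (TCP) lies midway between the tips of the shut fingers; the grasp point (between the pads) lies env.grasp_offset behind it (env.grasp_offset is the distance from the TCP to the grasp point, in m); z points along the fingers, y is the line along which they close (so a half turn about z gives the same grasp; the last joint's range is limited). The gripper opens to 85 mm and grips with 20 to 120 N. Pads are 22 mm wide; open, the fingers measure 114 mm over their backs; the gripper's body (76 mm by 85 mm) begins 54 mm behind the grasp point. The pads swing forward as they close: fully open they stand 13 mm farther back than shut.
Start: joints at [1.128, 0.313, 0.046, 1.304, 0, 1.431], TCP at [0.171, 0.549, 0.231] pointing down, gripper open.
Joint ranges: [-2.76, 2.76], [-0.86, 1.69], [-1.03, 1.26], [-2.2, 2.34], [-1.47, 1.5], [-3.14, 3.14]. Speed limits (rad/s): [2.57, 2.57, 3.14, 3.14, 3.14, 3.14].

## Interface

Orientations are given as a unit quaternion [w, x, y, z].
In Python, from workcell import monitor, viewer, order, env gives the robot as it stands.
- The arm moves only by the tool carry_out, never from a script. Its argument "plan" is a list that holds one entry, the list of rows, each a list of 7 numbers: the turn, a rotation vector about the world's x, y, z in rad, then the shift along the world's x, y, z in mm, then the finger opening in mm, from 0 to 85.4. A call has 1 to 20 rows; each row is the pose to reach, as a shift and turn from the pose commanded when the call began; what a row does not reach only later rows make up. A row lasts 1/10 s, in which the tool goes at most 50 mm and 8.59 degrees, less where a joint would pass 70% of its speed; a pose out of reach is approached as far as the arm can. A call with a gripper value outside its range is refused whole. The fingers move at their own pace and stop on an object; "squeeze" is the grip in N (left out, the last holds). Time passes only in rows, so rows that repeat a pose let the fingers close. It gives the time, the measured TCP pose, the force, the opening and the grip force at its end, in the units of the state.
- monitor.get_state(): the state, without advancing time (a new reading comes with each control period).
- viewer.read_camera(name): name is "side" or "top"; returns the picture (400x640x3 uint8, red, green, blue); there is no depth.
- viewer.calibration(name): a dict with "K" (3x3 intrinsics, pixels), "eye" and "rotation" of the camera in the world. Camera axes: x right, y down, z forward; pixel columns grow to the right and rows downward; lengths in m; the calibration is good to about 2 mm. A picture is of the moment at which its call begins. calibration takes no time and is no camera call.
- order.hand_in(): hands the job in; it is judged then, once.
The state is a dict: "clock": time; "joint_pos": joint angles; "qvel": joint speeds; "tau": joint torques, N m; "tcp_pos": TCP position; "orientation": TCP orientation; "wrist_force": force on the tool from outside, world axes, zero at the start; "ft_torque": the same for the moment, N m; "finger_gap": finger opening in m; "grip_force": force on a finger pad.
Only numpy, scipy, OpenCV 4.12 (cv2) and the standard library are available. Lean on these libraries where they do the work, as an engineer would, in place of code of your own. Each camera call takes 0.05 s, during which the arm holds its last target. There are 200 camera calls.

## Working session

There is one attempt and no reset: what is moved stays moved. The work goes in short steps, Python scripts to look and compute and a tool call to move; the robot and the scene stay as the last step left them, time stands still between calls to the robot, and variables do not carry over. Pictures are saved under pics/ and viewed, at most 10 in all, crops included, and the job is handed in when it is done.

Besides the shell and the picture viewer there is one more tool, called after "Request:" in YAML: its name, and indented under it one key for each argument. carry_out: Moves the arm, as the interface text tells. Its arguments: {"type":"object","properties":{"plan":{"type":"array","items":{"type":"array","items":{"type":"array","items":{"type":"number"}}}},"squeeze":{"type":"number"}},"required":["plan"]}

```bash
mkdir -p pics; python3 - <<'E'
from workcell import monitor, viewer, order, env
import cv2
for n in("top","side"):
    cv2.imwrite(f"pics/{n}0.png",cv2.cvtColor(viewer.read_camera(n),cv2.COLOR_RGB2BGR)); c=viewer.calibration(n);print(n,c)
s=monitor.get_state();print(s["clock"],s["tcp_pos"],s["orientation"],env.grasp_offset)
E
```

```text
top {'K': array([[482.0828944 ,   0.        , 321.57096162],
       [  0.        , 482.0828944 , 203.10526179],
       [  0.        ,   0.        ,   1.        ]]), 'eye': array([0.48996913, 0.00340329, 1.24797782]), 'rotation': array([-0.01432623,  0.7113949 , -0.70213074,  0.02691632])}
side {'K': array([[367.88278956,   0.        , 316.6479522 ],
       [  0.        , 367.88278956, 195.94021411],
       [  0.        ,   0.        ,   1.        ]]), 'eye': array([ 0.53304948, -0.7789701 ,  0.58415775]), 'rotation': array([-0.48760985,  0.87226123, -0.03616211,  0.00944933])}
0.1 [0.17126255 0.54841712 0.23051568] [-2.32791739e-04  1.50829543e-01  9.88559453e-01 -7.76498412e-04] 0.0187
```

View pics/top0.png

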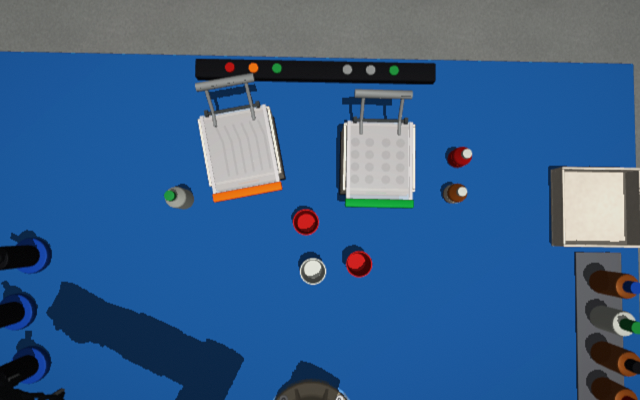

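View pics/side0.png

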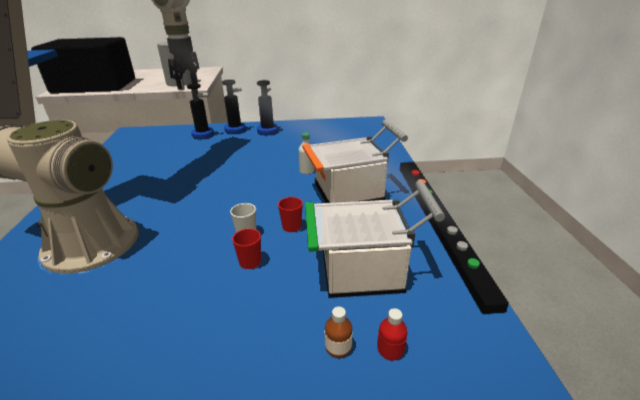

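The top view shows the green edge from (346,203) to (413,203) and the orange edge near (247,191). The white cup is at (313,270), with red cups at (305,221) and (358,263). The brown bottle is at (457,192) and its red look-alike at (460,156). The green-edged cover is the one on the right, and the side view agrees, with its edge near (311,225). I'll confirm this in a crop and measure.

```bash
cat > h.py <<'E'
from workcell import monitor, viewer, order, env
import numpy as np, cv2
from scipy.spatial.transform import Rotation as R
def ray(n,u,v):
    c=viewer.calibration(n);q=np.array(c["rotation"])
    return np.array(c["eye"]),R.from_quat(q[[1,2,3,0]]).as_matrix()@np.linalg.inv(c["K"])@[u,v,1]
def at_z(n,u,v,z):
    e,d=ray(n,u,v);return e+d*(z-e[2])/d[2]
def tri(a,b):
    (e,d),(f,g)=ray("top",*a),ray("side",*b)
    s=np.linalg.lstsq(np.c_[d,-g],f-e,rcond=None)[0];p,q=e+s[0]*d,f+s[1]*g
    return (p+q)/2,np.linalg.norm(p-q)
def proj(n,p):
    c=viewer.calibration(n);q=np.array(c["rotation"])
    x=c["K"]@R.from_quat(q[[1,2,3,0]]).as_matrix().T@(np.array(p)-c["eye"]);return x[:2]/x[2]
E
python3 - <<'E'
from h import *
t=cv2.imread("pics/top0.png");s=cv2.imread("pics/side0.png")
a=cv2.resize(t[180:280,280:480],None,fx=4,fy=4,interpolation=2)
b=cv2.resize(s[190:270,220:420],None,fx=4,fy=4,interpolation=2)[:200*4]
b=cv2.resize(b,(500,200)); a=cv2.resize(a,(800,400)); o=np.zeros((600,800,3),np.uint8);o[:400]=a;o[400:,:500]=b
cv2.imwrite("pics/crop.png",o)
for n,im,roi in(("top",t,(330,190,430,215)),("side",s,(295,195,330,260))):
    x0,y0,x1,y1=roi;h=cv2.cvtColor(im[y0:y1,x0:x1],cv2.COLOR_BGR2HSV)
    m=cv2.inRange(h,(45,120,50),(80,255,255));p=cv2.findNonZero(m);print(n,cv2.boxPoints(cv2.minAreaRect(p))+[x0,y0])
print({k:at_z("top",*v).round(3) for k,v in dict(cup=(313,270,.075),redA=(305,219,.075),redB=(359,261,.075),drops=(460,191,.095)).items()})
E
```

```text
top [[345. 199.]
 [413. 199.]
 [413. 207.]
 [345. 207.]]
side [[303.5544548  202.54455566]
 [313.05940628 201.59405899]
 [317.89109039 249.91089249]
 [308.38613892 250.86138916]]
{'cup': array([0.396, 0.002, 0.075]), 'redA': array([0.519, 0.023, 0.075]), 'redB': array([ 0.419, -0.11 ,  0.075]), 'drops': array([ 0.591, -0.35 ,  0.095])}
```

View pics/crop.png

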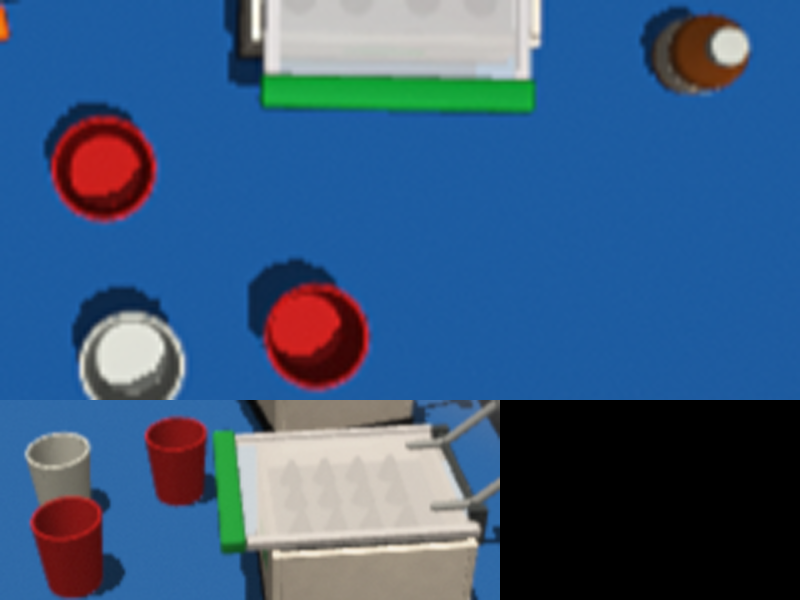

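The crop confirms the target. The green bar runs from (346,199) to (413,207) in the top image, over the bay with the speculum pattern. The orange cover and the red items are separate. Next I'll triangulate the bar.

```bash
python3 - <<'E'
from h import *
N=tri((413.5,200),(317.2,247.2));F=tri((346,198.8),(313.8,202));print("back near/far",N,F)
a,b=(at_z("top",*p,.142) for p in((345.5,206.5),(413.5,207.6)));print(a,b,np.linalg.norm(a-b))
y=a-b;y/=np.linalg.norm(y);x=np.array([y[1],-y[0],0]);m=(a+b)/2
print("yaw",np.arctan2(x[1],x[0]),"front mid",m,"hinge",m+.205*x)
E
```

```text
back near/far (array([ 0.56544663, -0.23037292,  0.13029858]), np.float64(0.0002162392142531729)) (array([ 0.56763986, -0.07266351,  0.13257309]), np.float64(0.003213093562417297))
[ 0.54762558 -0.07102142  0.142     ] [ 0.54720657 -0.22795253  0.142     ] 0.15693166951924964
yaw -0.0026700386284386297 front mid [ 0.54741608 -0.14948698  0.142     ] hinge [ 0.75241535 -0.15003433  0.142     ]
```

Request:
carry_out:
  plan:
    - [[0,0,0.03,28,-35,20,0],[0,0,0.06,56,-70,40,0],[0,0,0.09,84,-105,60,0],[0,0,0.12,112,-140,80,0],[0,0,0.15,140,-175,100,0],[0,0,0.18,168,-210,100,0],[0,0,0.21,195,-245,100,0],[0,0,0.24,223,-285,100,0],[0,0,0.27,251,-325,100,0],[0,0,0.3,270,-365,100,0],[0,0,0.3,265,-410,100,0],[0,0,0.3,260,-455,100,0],[0,0,0.3,255,-500,100,0],[0,0,0.3,250,-545,100,0],[0,0,0.3,250,-590,100,0],[0,0,0.3,250,-635,100,0],[0,0,0.3,250,-680,100,0],[0,0,0.3,250,-718,100,0],[0,0,0.3,250,-718,100,0]]

```text
clock: 2.0
tcp_pos: [0.4213, -0.1731, 0.3303]
orientation: [-0.001, 0.004, 1.0, -0.0]
wrist_force: [0.7, 0.5, 0.1]
finger_gap: 0.0001
grip_force: 0.0
```

Request:
carry_out:
  plan:
    - [[0,-0.13,0,0,0,0,0],[0,-0.26,0,0,0,0,0],[0,-0.39,0,10,0,-10,0],[0,-0.52,0,20,0,-25,0],[0,-0.65,0,30,0,-45,0],[0,-0.78,0,40,0,-65,0],[0,-0.91,0,55,0,-85,0],[0,-1.05,0,70,0,-105,0],[0,-1.05,0,85,0,-130,0],[0,-1.05,0,85,0,-130,0],[0,-1.05,0,85,0,-130,0]]

```text
clock: 3.1
tcp_pos: [0.5148, -0.1839, 0.2205]
orientation: [0.487, -0.004, 0.874, 0.012]
wrist_force: [-0.4, -0.1, 0.5]
finger_gap: -0.0001
grip_force: 0.0
```

```bash
python3 - <<'E'
from h import *
cv2.imwrite("pics/side1.png",cv2.cvtColor(viewer.read_camera("side"),cv2.COLOR_RGB2BGR))
s=monitor.get_state()
print([np.round(s[k],3) for k in("clock","joint_pos","qvel","tau","tcp_pos","orientation")])
E
```

```text
[np.float64(3.15), array([-0.885, -0.207, -1.028, -0.03 ,  0.739, -0.579]), array([-0.003, -0.026,  0.002,  0.001, -0.001, -0.   ]), array([-1.4000e-01, -1.6625e+01,  2.9798e+01, -6.4980e+00,  1.5970e+00,
        7.0000e-03]), array([ 0.515, -0.184,  0.221]), array([ 0.487, -0.004,  0.873,  0.012])]
```

View pics/side1.png

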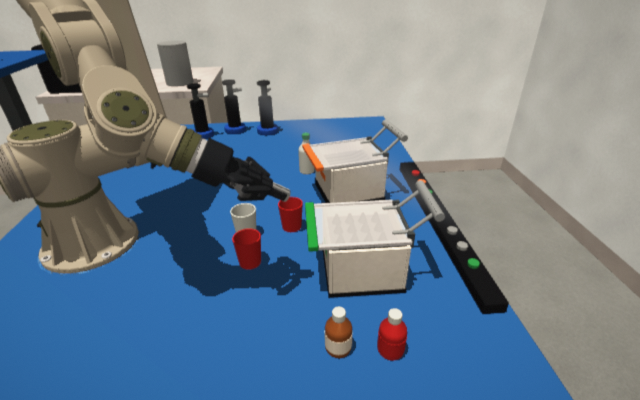

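Request:
carry_out:
  plan:
    - [[0,0.09,0,0,5,0,0],[0,0.18,0,0,10,-10,0],[0,0.25,0,0,15,-20,0],[0,0.25,0,0,15,-40,0],[0,0.25,0,0,15,-60,0],[0,0.25,0,0,15,-60,0],[0,0.25,0,0,15,-60,0]]

```text
clock: 3.85
tcp_pos: [0.5149, -0.1696, 0.1628]
orientation: [0.375, -0.003, 0.927, 0.011]
wrist_force: [0.5, 0.1, 1.4]
finger_gap: -0.0004
grip_force: 0.0
```

```bash
python3 - <<'E'
from h import *
s=monitor.get_state()
print([np.round(s[k],3) for k in("clock","joint_pos","qvel","tcp_pos","orientation")])
q=s["orientation"];print(R.from_quat(q[[1,2,3,0]]).as_matrix().round(3))
E
```

```text
[np.float64(3.85), array([-0.751, -0.119, -0.915,  0.173,  0.513, -0.595]), array([-0.006, -0.008,  0.028, -0.005,  0.001,  0.   ]), array([ 0.515, -0.17 ,  0.163]), array([ 0.375, -0.003,  0.927,  0.011])]
[[-0.719 -0.014  0.695]
 [ 0.002  1.     0.022]
 [-0.695  0.018 -0.718]]
```

Request:
carry_out:
  plan:
    - [[0,0,0,0,0,-20,0],[0,0,0,0,0,-40,0],[0,0,0,0,0,-60,0],[0,0,0,0,0,-78,0],[0,0,0,0,0,-78,0],[0,0,0,0,0,-78,0]]

```text
clock: 4.45
tcp_pos: [0.5173, -0.1722, 0.0869]
orientation: [0.375, -0.003, 0.927, 0.011]
wrist_force: [0.8, -0.1, 0.1]
finger_gap: 0.0002
grip_force: 0.0
```

```bash
python3 - <<'E'
from h import *
im=viewer.read_camera("side");s=monitor.get_state()
print([np.round(s[k],3) for k in("clock","joint_pos","tcp_pos","orientation")])
c=im[150:300,180:380];cv2.imwrite("pics/side2.png",cv2.cvtColor(cv2.resize(c,(800,600),interpolation=2),cv2.COLOR_RGB2BGR))
E
```

```text
[np.float64(4.5), array([-0.751,  0.044, -1.025, -0.099,  0.513, -0.597]), array([ 0.517, -0.172,  0.087]), array([ 0.375, -0.003,  0.927,  0.011])]
```

View pics/side2.png

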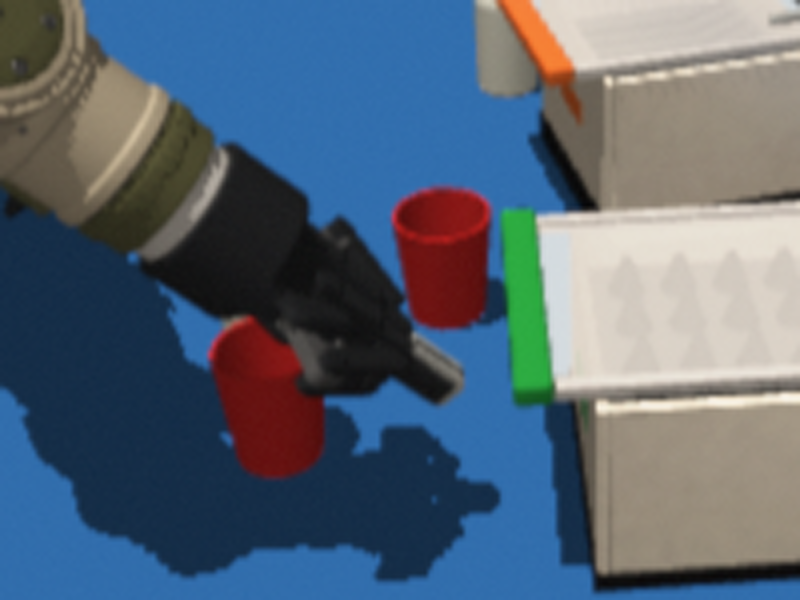

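Request:
carry_out:
  plan:
    - [[0,0,0,10,0,-4,0],[0,0,0,20,0,-4,0],[0,0,0,30,0,-4,0],[0,0,0,36,0,-4,0],[0,0,0,36,0,-4,0],[0,0,0,36,0,-4,0]]

```text
clock: 5.1
tcp_pos: [0.5528, -0.1714, 0.0814]
orientation: [0.374, -0.003, 0.927, 0.011]
wrist_force: [-0.5, 0.7, 0.2]
finger_gap: -0.0002
grip_force: 0.0
```

```bash
python3 - <<'E'
from math import *
for i in range(0,15):
    th=.08*i; b=pi/4+.65*th
    px,pz=-.206*cos(th)-.010*sin(th)+.752, .206*sin(th)-.010*cos(th)+.127
    s=.021;x=px+s*cos(b)-.011*sin(b);z=pz-s*sin(b)-.011*cos(b)
    print(round(th,2),round(.65*th,3),round((x-.5528)*1e3),round((z-.0814)*1e3))
E
```

```text
0.0 0.0 0 13
0.08 0.052 -1 29
0.16 0.104 -1 45
0.24 0.156 0 61
0.32 0.208 3 77
0.4 0.26 7 93
0.48 0.312 12 108
0.56 0.364 18 123
0.64 0.416 25 137
0.72 0.468 34 151
0.8 0.52 43 163
0.88 0.572 54 175
0.96 0.624 65 186
1.04 0.676 78 196
1.12 0.728 91 205
```

Request:
carry_out:
  plan:
    - [[0,0,0,0,0,5,0],[0,0,0,0,0,10,0],[0,0,0,0,0,14,0],[0,0.02,0,0,0,19,0],[0,0.05,0,-1,0,28,0],[0,0.08,0,-1,0,37,0],[0,0.1,0,-1,0,45,0],[0,0.13,0,0,0,53,0],[0,0.16,0,0,0,61,0],[0,0.16,0,0,0,61,0]]

```text
clock: 6.1
tcp_pos: [0.5536, -0.1724, 0.1448]
orientation: [0.3, -0.003, 0.954, 0.011]
wrist_force: [-2.0, 0.1, 0.2]
finger_gap: -0.0003
grip_force: 1.0
```

```bash
python3 - <<'E'
from h import *
im=viewer.read_camera("side");s=monitor.get_state()
print([np.round(s[k],3) for k in("clock","joint_pos","tcp_pos","orientation","wrist_force")])
c=im[130:280,200:400];cv2.imwrite("pics/side3.png",cv2.cvtColor(cv2.resize(c,(800,600),interpolation=2),cv2.COLOR_RGB2BGR))
E
```

```text
[np.float64(6.15), array([-0.629,  0.017, -0.732,  0.32 ,  0.362, -0.541]), array([ 0.553, -0.172,  0.144]), array([ 0.3  , -0.002,  0.954,  0.011]), array([-1.052,  0.321, -0.577])]
```

View pics/side3.png

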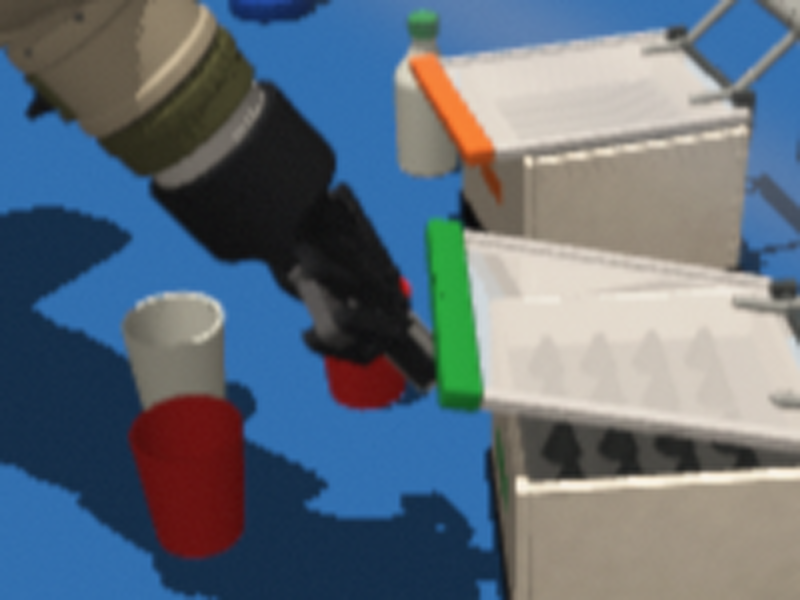

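The side view shows the cover lifted about 0.2 rad, with the finger under the bar at about (430,370) in the crop and the bay open underneath. I'll carry on along the arc, with the finger slightly deeper.

Request:
carry_out:
  plan:
    - [[0,0.03,0,3,0,8,0],[0,0.05,0,6,0,16,0],[0,0.08,0,9,0,24,0],[0,0.1,0,12,0,32,0],[0,0.13,0,15,0,40,0],[0,0.16,0,18,0,47,0],[0,0.18,0,21,0,55,0],[0,0.21,0,24,0,62,0],[0,0.23,0,27,0,69,0],[0,0.26,0,31,0,76,0],[0,0.29,0,35,0,83,0],[0,0.31,0,40,0,90,0],[0,0.34,0,44,0,96,0],[0,0.36,0,49,0,102,0],[0,0.36,0,49,0,102,0]]

```text
clock: 7.65
tcp_pos: [0.6033, -0.1722, 0.245]
orientation: [0.124, -0.0, 0.992, 0.011]
wrist_force: [-0.8, 0.0, 0.4]
finger_gap: 0.0001
grip_force: 0.0
```

```bash
python3 - <<'E'
from h import *
im=viewer.read_camera("side");s=monitor.get_state()
print([np.round(s[k],3) for k in("clock","joint_pos","tcp_pos","orientation","wrist_force")])
c=im[80:260,200:440];cv2.imwrite("pics/side4.png",cv2.cvtColor(cv2.resize(c,(800,600),interpolation=2),cv2.COLOR_RGB2BGR))
E
```

```text
[np.float64(7.7), array([-0.47 ,  0.224, -0.072,  1.063,  0.132, -0.457]), array([ 0.603, -0.172,  0.244]), array([ 0.124, -0.   ,  0.992,  0.012]), array([-0.434,  0.63 , -0.611])]
```

View pics/side4.png

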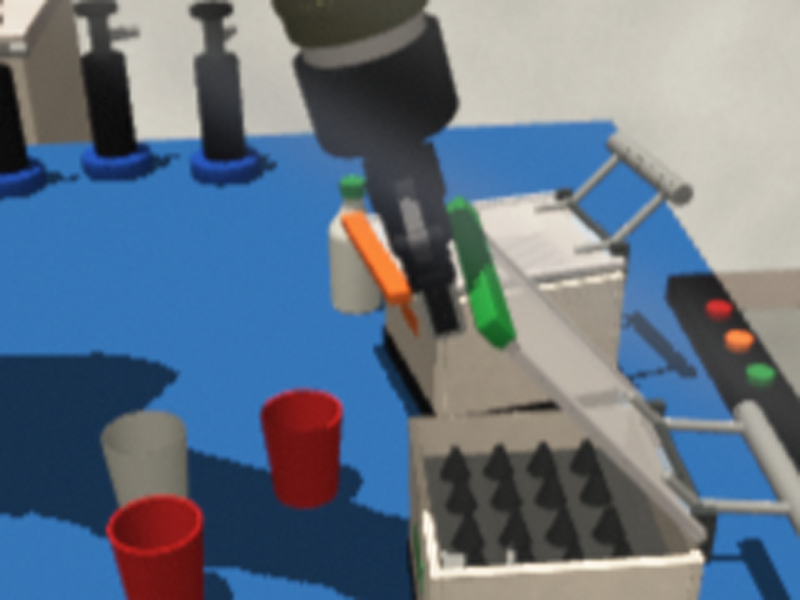

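The cover is at about 0.8 rad, with the green bar from (460,200) to (500,340) in the crop resting on the finger. I'll keep pushing slowly past the balance point.

Request:
carry_out:
  plan:
    - [[0,0.02,0,6,0,6,0],[0,0.04,0,12,0,11,0],[0,0.06,0,18,0,16,0],[0,0.08,0,24,0,21,0],[0,0.1,0,30,0,25,0],[0,0.12,0,36,0,29,0],[0,0.14,0,42,0,33,0],[0,0.16,0,48,0,37,0],[0,0.18,0,54,0,41,0],[0,0.2,0,60,0,45,0],[0,0.2,0,60,0,45,0]]

```text
clock: 8.8
tcp_pos: [0.6625, -0.172, 0.2887]
orientation: [0.023, 0.001, 1.0, 0.012]
wrist_force: [0.1, 0.1, -0.6]
finger_gap: -0.0003
grip_force: 0.0
```

```bash
python3 - <<'E'
from h import *
im=viewer.read_camera("side");s=monitor.get_state()
print([np.round(s[k],3) for k in("clock","joint_pos","tcp_pos","orientation","wrist_force")])
c=im[80:260,200:440];cv2.imwrite("pics/side5.png",cv2.cvtColor(cv2.resize(c,(800,600),interpolation=2),cv2.COLOR_RGB2BGR))
E
```

```text
[np.float64(8.85), array([-0.389,  0.507,  0.474,  1.504,  0.04 , -0.386]), array([ 0.662, -0.172,  0.289]), array([0.023, 0.001, 1.   , 0.012]), array([-0.023, -0.151,  0.559])]
```

View pics/side5.png

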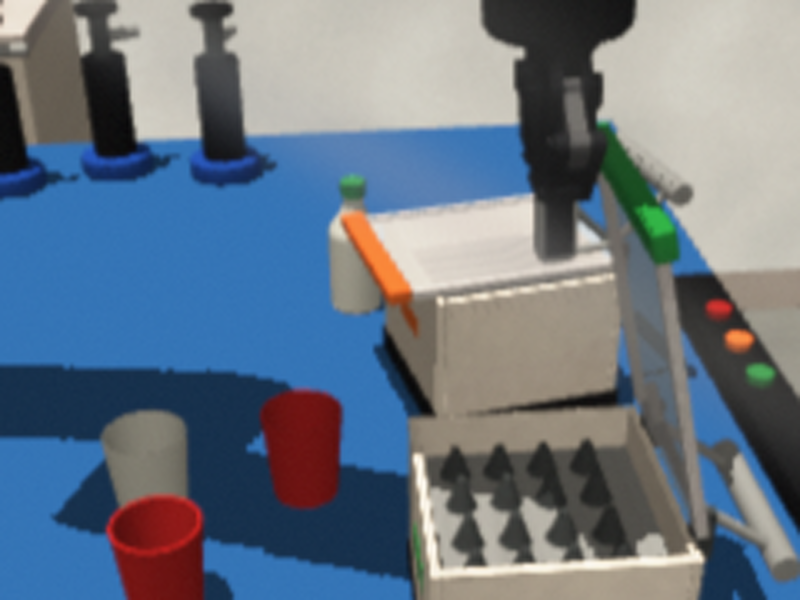

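The cover has tipped past balance and is swinging open by itself, with the bar at (640,190) in the crop, clear of the fingers. I'll back away up and toward the robot, then wait for it to settle.

Request:
carry_out:
  plan:
    - [[0,0,0,-20,0,5,0],[0,0,0,-45,0,15,0],[0,0,0,-75,0,25,0],[0,0,0,-110,0,30,0],[0,0,0,-145,0,30,0],[0,0,0,-180,0,30,0],[0,0,0,-200,0,30,0],[0,0,0,-200,0,30,0],[0,0,0,-200,0,30,0],[0,0,0,-200,0,30,0],[0,0,0,-200,0,30,0],[0,0,0,-200,0,30,0],[0,0,0,-200,0,30,0],[0,0,0,-200,0,30,0],[0,0,0,-200,0,30,0],[0,0,0,-200,0,30,0],[0,0,0,-200,0,30,0],[0,0,0,-200,0,30,0],[0,0,0,-200,0,30,0],[0,0,0,-200,0,30,0]]

```text
clock: 10.85
tcp_pos: [0.4618, -0.1718, 0.3198]
orientation: [0.023, 0.001, 1.0, 0.012]
wrist_force: [0.8, 0.1, 0.7]
finger_gap: 0.0004
grip_force: 0.0
```

Request:
carry_out:
  plan:
    - [[0,0,0,0,0,0,0],[0,0,0,0,0,0,0],[0,0,0,0,0,0,0],[0,0,0,0,0,0,0],[0,0,0,0,0,0,0],[0,0,0,0,0,0,0],[0,0,0,0,0,0,0],[0,0,0,0,0,0,0],[0,0,0,0,0,0,0],[0,0,0,0,0,0,0]]

```text
clock: 11.85
tcp_pos: [0.4618, -0.1718, 0.3198]
orientation: [0.023, 0.001, 1.0, 0.012]
wrist_force: [0.3, 0.2, 0.5]
finger_gap: -0.0002
grip_force: 0.0
```

```bash
python3 - <<'E'
from h import *
a=viewer.read_camera("side")
cv2.imwrite("pics/side6.png",cv2.cvtColor(a,cv2.COLOR_RGB2BGR))
import time
for _ in range(4): b=viewer.read_camera("side")
print("moving px",(np.abs(a.astype(int)-b).max(2)>40).sum(), monitor.get_state()["wrist_force"])
th=1.8;print(proj("side",[.752-.195*np.cos(th),-.15,.127+.195*np.sin(th)]))
E
```

```text
moving px 0 [0.05421124 0.81307401 0.93111154]
[435.32868424 134.53768959]
```

View pics/side6.png

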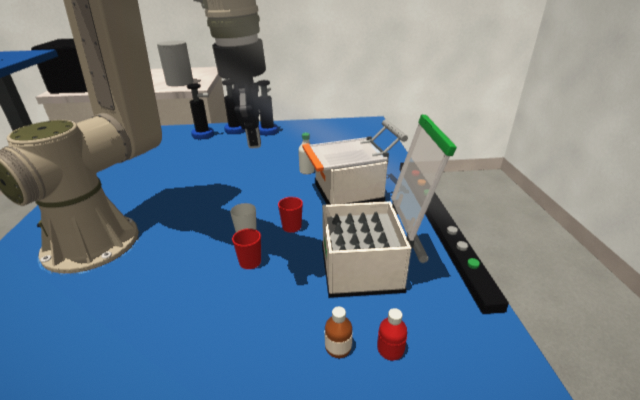

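The green bar is at about (436,134), which matches the predicted position for 1.8 rad at (435,135), and nothing is moving. The orange cover is shut, and the cup and bottles are where they were.

```bash
python3 -c "
from workcell import order
print(order.hand_in())"
```

```text
the job is handed in; nothing more can be done
None
```

The green-edged cover is fully open and staying open by itself, the arm is clear, the orange cover is still shut, the cup and both bottles stand where they were, and the job was handed in at about 12 s.

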